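# Clamp a guitar bridge blank in the saddle routing jig

## Robot

A 6-joint arm with a two-finger parallel gripper is mounted at the origin on the work surface. World frame = base frame: x ahead of the robot, y to its left, z up, the work surface at z = 0. Lengths are in m, angles in rad, forces in N, time in s.
With the tool pointing down it reaches from about 0.25 to 0.725 m from the base axis. Payload 4 kg.
Tool frame: the origin (TCP) lies midway between the tips of the shut fingers; the grasp point (between the pads) lies bot.pinch_z behind it (bot.pinch_z is the distance from the TCP to the grasp point, in m); z points along the fingers, y is the line along which they close (so a half turn about z gives the same grasp; the last joint's range is limited). The gripper opens to 85 mm and grips with 20 to 120 N. Pads are 22 mm wide; open, the fingers measure 114 mm over their backs; the gripper's body (76 mm by 85 mm) begins 54 mm behind the grasp point. The pads swing forward as they close: fully open they stand 13 mm farther back than shut.
Start: joints at [-1.286, 0.241, 0.005, 1.335, 0, 1.571], TCP at [0.14, -0.48, 0.231] pointing down, gripper open.
Joint ranges: [-2.72, 2.72], [-1.05, 1.87], [-1.09, 1.28], [-1.99, 2.15], [-1.42, 1.44], [-3.14, 3.14]. Speed limits (rad/s): [2.79, 2.79, 3.14, 3.14, 3.14, 3.14].

## Interface

Orientations are given as a unit quaternion [x, y, z, w].
In Python, from workcell import bot gives the robot as it stands.
- The arm moves only by the shell command python3 jog.py 'ROWS'. ROWS is a JSON object whose key "steps" holds a list of rows, 1 to 10 of them, each of 7 numbers: a rotation vector rx, ry, rz in rad, then dx, dy, dz in m, then the finger opening in m; each row is the pose to reach, as a shift and turn from the pose commanded when the command began, along the tool's axes at that moment; what a row does not reach only later rows make up. A row lasts 1/8 s, in which the tool goes at most 0.0625 m and 0.188 rad, less where a joint would pass 70% of its speed; a pose out of reach is approached as far as the arm can. The fingers move at their own pace and stop on an object; the grip force is fixed at half the most. Time passes only in rows, so rows that do not move let the fingers close. It prints the time, the measured TCP pose, the force, the opening and the grip force at its end. Input that does not fit is refused with a message, and nothing moves.
- bot.get_obs(): the state, without advancing time (a new reading comes with each control period).
- bot.camera(name): name is "scene" or "top" or "wrist"; returns the picture (384x512x3 uint8, red, green, blue); there is no depth.
- bot.calibration(name): a dict with "mtx" (3x3 intrinsics, pixels), "R" (3x3) and "t" (3): a world point X has camera coordinates R X + t. Camera axes: x right, y down, z forward; pixel columns grow to the right and rows downward; lengths in m; the calibration is good to about 2 mm. A picture is of the moment at which its call begins: read the wrist's pose just before it. calibration takes no time and is no camera call; for the wrist camera it gives the pose at the moment of the call.
- bot.job_done(): hands the job in; it is judged then, once.
The state is a dict: "clock": time; "joint_pos": joint angles; "joint_vel": joint speeds; "tau": joint torques, N m; "eef_pos": TCP position; "tool_rot": TCP orientation; "ft_force": force on the tool from outside, world axes, zero at the start; "ft_torque": the same for the moment, N m; "grip_width": finger opening in m; "grasp_force": force on a finger pad.
Only numpy, scipy, OpenCV 4.12 (cv2) and the standard library are available. Lean on these libraries where they do the work, as an engineer would, in place of code of your own. Each camera call takes 0.05 s, during which the arm holds its last target. There are 200 camera calls.

## Task

Get the guitar bridge blank ready for routing: slide it along the channel of the jig until it is fully home against the end stop, then tighten the brass wing nut (clockwise from above), by feel, until the strap clamp holds the blank finger-tight and no more, because an overtightened clamp crushes the rosewood. The guide rails leave room only for short turns with a narrow grip: do not lean on the rails, and let go at the end.

Things in the scene. Friction and masses are not known exactly. Their poses are not given: they have to be found in the camera images.
- jig: Saddle routing jig bolted to the bench: plywood board 130 x 320 x 18 mm with a straight channel along its local y. Origin: centre of the underside; z up, x across the channel, centre line x = 0. The floor is a cork-faced liner about 24 mm above the origin (worn, up to 0.5 mm more or less). Side fences 34 mm apart guide the blank and stand 6 mm above the liner.
- end_stop (a point): Centre of the end stop's face, an aluminium block across the channel at jig y = +50 mm, 29 mm above the jig's origin; same axes as the jig: the blank comes to it from -y.
- blank: Dark rosewood bridge blank, 32 (x) x 160 (y) x 10 mm (z), about 75 g, with six pin holes. It lies loose on the liner, 1 mm play to each fence, long axis y along the channel, its front end 12 to 35 mm short of the stop; it passes under the clamp's raised toe. It slides with under 1 N. Origin: centre of its underside.
- blank_front (a point): Middle of the blank's front end (+y), 5 mm above its underside: comes to rest at the end stop.
- blank_tail (a point): Middle of the blank's tail end (-y), 5 mm above its underside: the end to push on; the channel is open there and 58 mm wide above the fences (34 mm between them).
- wing_nut: Brass wing nut on an upright stud at jig (0, +85) mm. Origin on its axis at its underside, 50 mm above the jig's underside at the start; x along the wings, z up. Wings 48 mm across tips, 8 mm thick with flat faces, 7 to 26 mm above the origin; hub 27 mm wide, 9 high. Clockwise from above tightens; it sinks 6 mm a turn. At the start the wings are 6 to 40 degrees anticlockwise of straight across.
- strap: Dark steel strap of the clamp, 25 x 112 x 8 mm, under the nut, hinged on a heel block at jig y = +115 mm (its origin, 42 mm up) and lifted against the nut. A set screw at jig y = +25 mm carries its rubber toe, which comes down 2.9 mm per radian of the nut and has to press the blank with 20 to 65 N. The screw is set up to 2.5 mm more or less, seen in no pose, so the bite must be felt.
- rail_near: Router guide rail on the robot's side of the channel (jig -x), 14 x 320 mm, 58 mm high, its inner face 29 mm from the channel's centre line, its top 76 mm above the jig's underside, level with the wing tops. Origin: centre of its underside, at jig (-36, 0, 18) mm. Keep any touch on a rail under 15 N.
- rail_far: The like rail on the far side (jig +x), origin at jig (+36, 0, 18) mm. Between the rails, open fingers beside the nut have room along the channel and up to about 45 degrees from it; across it they must be opened less than about 25 mm.
- nut_grip (a point): Point on the nut's axis 20 mm above its origin, where to pinch the wings. Nylon lined: friction 0.2 Nm either way all along, which holds it where left; a hand at rest feels it in either sense, so compare equal steps with the free run. Free for 0.15 to 0.6 turn, then the toe bites and the clamp adds 0.028 Nm per 10 N, some 85 N per rad. Best: 0.11 Nm more than free; 0.05 is loose, 0.19 too tight.
- stud_top (a point): Top of the nut's 10 mm steel stud, 59 mm above the jig's underside. Fingertips kept 2 to 5 mm above it pinch only the wings, clear of stud and hub. A grip of 65 N on the wings does not slip; 35 N may.

How it is judged:
By the outcome, as a careful person would: the job done as asked, in the order asked, and still so for the second after the job is handed in, with the robot touching nothing.
It also fails if it takes over 69 s, if anything falls off the work surface, if the arm or the gripper's body presses on something with over 40 N, if the wrist force passes 120 N, or if a joint passes its speed limit or range.

## Working session

There is one attempt and no reset: what is moved stays moved. The work goes in short steps, Python scripts to look and compute and a shell command to move; the robot and the scene stay as the last step left them, time stands still between calls to the robot, and variables do not carry over. Pictures are saved under pics/ and viewed, at most 10 in all, crops included, and the job is handed in when it is done.

```bash
ls; mkdir -p pics
python3 - <<'E'
from workcell import bot
import cv2,numpy as np
o=bot.get_obs(); print({k:np.round(v,3).tolist() if not isinstance(v,float) else v for k,v in o.items()}, bot.pinch_z)
for n in ["scene","top"]:
    c=bot.calibration(n); print(n,c["mtx"].tolist(),c["R"].round(4).tolist(),c["t"].round(4).tolist())
    cv2.imwrite(f"pics/{n}0.png",cv2.cvtColor(bot.camera(n),cv2.COLOR_RGB2BGR))
E
```

```text
jog.py
pics
workcell.py
{'clock': 0.0, 'joint_pos': [-1.286, 0.241, 0.004, 1.335, 0.0, 1.571], 'joint_vel': [-0.0, -0.002, -0.001, 0.0, 0.001, -0.001], 'tau': [0.002, -37.232, 25.241, 0.017, 0.0, 0.0], 'eef_pos': [0.14, -0.479, 0.23], 'tool_rot': [0.99, 0.142, -0.0, -0.001], 'ft_force': [0.56, -0.739, 0.337], 'ft_torque': [0.016, 0.024, 0.009], 'grasp_force': 0.0, 'grip_width': 0.0855746151294909} 0.0187
scene [[413.64055715391345, 0.0, 251.32956475754696], [0.0, 413.64055715391345, 195.80597697846596], [0.0, 0.0, 1.0]] [[-0.0043, 0.9999, -0.01], [0.5657, -0.0058, -0.8246], [-0.8246, -0.0092, -0.5657]] [-0.017, -0.2575, 1.1654]
top [[446.43912367779944, 0.0, 260.7077637293051], [0.0, 446.43912367779944, 187.93493755361885], [0.0, 0.0, 1.0]] [[0.0059, -0.9997, 0.0217], [-0.9895, -0.009, -0.1445], [0.1447, -0.0206, -0.9893]] [0.0127, 0.5664, 0.7931]
```
View pics/top0.png

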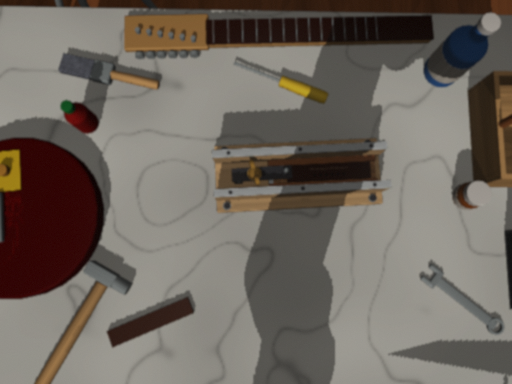

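View pics/scene0.png

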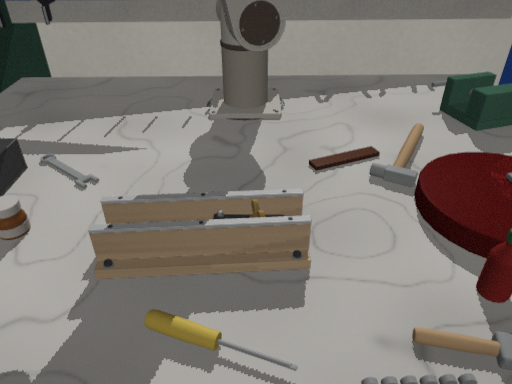

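The top view shows the jig at about (300,175) px, with the channel along world y. The nut is near (254,172), so jig +y is roughly world +y. I'll enlarge this area.

Run:
```python
import cv2
i=cv2.imread("pics/top0.png")[130:220,203:398]
cv2.imwrite("pics/c0.png",cv2.resize(i,None,fx=4,fy=4,interpolation=cv2.INTER_CUBIC))
```

View pics/c0.png

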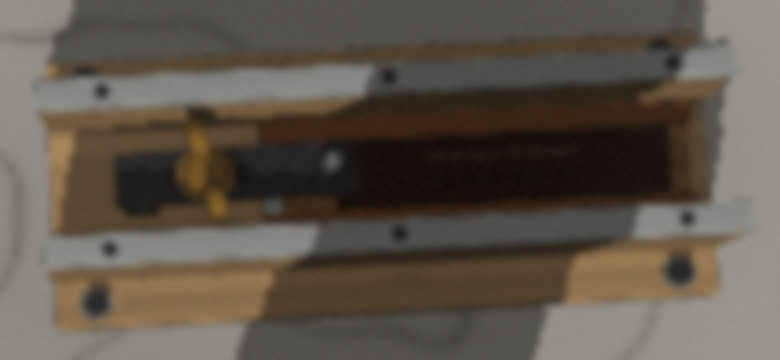

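Rail-top corners and the nut are visible in the crop: the far rail runs (38,82)→(732,42), the near rail (46,236)→(750,200), and the wings run (195,118)→(220,213). I'll fit the jig pose from these.

```bash
cat > h.py <<'E'
import numpy as np
from workcell import bot
from scipy.optimize import least_squares
from scipy.spatial.transform import Rotation as Ro
def proj(c,X):
    p=np.atleast_2d(X)@c["R"].T+c["t"]; q=p@c["mtx"].T; return q[:,:2]/q[:,2:]
def ray(c,uv,z):
    d=c["R"].T@np.linalg.inv(c["mtx"])@np.array([*uv,1.]); o=-c["R"].T@c["t"]; return o+d*(z-o[2])/d[2]
def j2w(p,P):
    x,y,z,a=p; P=np.atleast_2d(P); R=Ro.from_euler('z',a).as_matrix(); return P@R.T+[x,y,z]
E
python3 - <<'E'
from h import *
c=bot.calibration("top")
px=np.array([[38,82],[43,114],[730,41],[734,76],[46,238],[50,269],[748,200],[751,234]])/4+[203,130]-.375
J=np.array([[43,160,76],[29,160,76],[43,-160,76],[29,-160,76],[-29,160,76],[-43,160,76],[-29,-160,76],[-43,-160,76]])/1e3
f=lambda p:(proj(c,j2w(p,J))-px).ravel()
for zf in (0,1):
    g=(lambda p:f(p)) if zf else (lambda p:f([p[0],p[1],0,p[2]]))
    r=least_squares(g,[.4,0,0,0] if zf else [.4,0,0]); print(r.x.round(4),np.round(r.fun,1))
p=[*r.x[:2],0,r.x[-1]]
r=least_squares(lambda p:f([p[0],p[1],0,p[2]]),[.4,0,0]).x; p=[r[0],r[1],0,r[2]]
cr=lambda u,v:(u/4+203-.375,v/4+130-.375)
def inv(w): return Ro.from_euler('z',-p[3]).as_matrix()@(w-[p[0],p[1],0])*1e3
for n,uv,z in [("wing far",(192,118),.076),("wing near",(220,213),.076),("hub",(206,172),.06),("tail",(670,160),.034),("screwhead",(333,160),.055),("stop?",(345,175),.034)]: print(n,inv(ray(c,cr(*uv),z)).round(1))
E
```

```text
[ 0.5971 -0.0553  0.0659] [-0.7 -0.  -1.6 -0.4  1.5  0.9  1.3 -0.4 -0.9  0.4 -1.6  0.4  1.  -0.1
  1.1 -0.9]
[ 0.599  -0.0564 -0.0102  0.0657] [ 0.4  0.3 -0.5 -0.3  0.4  1.3  0.2 -0.1  0.2  0.1 -0.5  0.  -0.2 -0.2
 -0.1 -1.1]
wing far [22.5 90.2 76. ]
wing near [-21.5  80.2  76. ]
hub [ 0.3 85.1 60. ]
tail [  -1.6 -136.4   34. ]
screwhead [ 3.6 26.  55. ]
stop? [-0.1 18.9 34. ]
```

```bash
cat >> h.py <<'E'
JP=[0.5971,-0.0553,0,0.0659]
def plan(P,ang_deg,o=None):
    "shift (tool axes) and turn about tool z to bring TCP to jig point P (mm), tool x at ang (jig, deg), tool down"
    o=o or bot.get_obs(); R=Ro.from_quat(o["tool_rot"]); w=j2w(JP,np.array(P)/1e3)[0]
    a=np.radians(ang_deg)+JP[3]; T=Ro.from_euler('z',a)*Ro.from_euler('x',np.pi)
    print("rot",(R.inv()*T).as_rotvec().round(4),"shift",R.inv().apply(w-o["eef_pos"]).round(4),"world",w.round(4))
def st():
    o=bot.get_obs(); R=Ro.from_quat(o["tool_rot"]); e=R.as_matrix()
    q=Ro.from_euler('z',-JP[3]).as_matrix()@(o["eef_pos"]-np.array([JP[0],JP[1],0]))*1e3
    print(f"t{o['clock']:.2f} jig",q.round(2),"toolx",round(np.degrees(np.arctan2(e[1,0],e[0,0])-JP[3])%360,2),"F",np.round(o["ft_force"],2),"T",np.round(o["ft_torque"],3),"w",round(o["grip_width"]*1e3,1),"gf",round(float(o["grasp_force"]),1),"j6",round(o["joint_pos"][5],2))
E
python3 - <<'E'
from h import *
st(); plan([0,-167,100],180); plan([0,-167,27.5],180)
E
```

```text
t0.10 jig [-483.7  -393.02  230.51] toolx 12.54 F [-0.2   0.53 -0.35] T [ 0.037 -0.005 -0.028] w 85.3 gf 0.0 j6 1.57
rot [-3.0000e-04 -2.7000e-03 -2.9227e+00] shift [ 0.5212 -0.1153  0.1307] world [ 0.6081 -0.2219  0.1   ]
rot [-3.0000e-04 -2.7000e-03 -2.9227e+00] shift [ 0.5212 -0.1152  0.2032] world [ 0.6081 -0.2219  0.0275]
```

```bash
python3 jog.py '{"steps": [[0,0,-0.18,0.058,-0.013,0.015,0],[0,0,-0.36,0.116,-0.026,0.029,0],[0,0,-0.54,0.174,-0.038,0.044,0],[0,0,-0.72,0.232,-0.051,0.058,0],[0,0,-0.9,0.29,-0.064,0.073,0],[0,0,-1.08,0.347,-0.077,0.087,0],[0,0,-1.26,0.405,-0.09,0.1,0],[0,0,-1.44,0.463,-0.1025,0.116,0],[0,0,-1.62,0.5212,-0.1153,0.1307,0],[0,0,-1.8,0.5212,-0.1153,0.1307,0]]}'
python3 - <<'E'
from h import *
st(); plan([0,-167,60],180)
E
```

```text
clock: 1.35
eef_pos: [0.6103, -0.219, 0.0968]
tool_rot: [0.499, 0.867, 0.0, -0.002]
ft_force: [-1.1, 0.4, -0.2]
grip_width: 0.0004
grasp_force: 0.0
t1.35 jig [   2.39 -164.21   96.78] toolx 116.34 F [-1.1   0.4  -0.21] T [-0.034  0.071 -0.032] w 0.4 gf 0.0 j6 0.7
rot [ 2.000e-04 -4.400e-03 -1.111e+00] shift [-0.0016 -0.0033  0.0368] world [ 0.6081 -0.2219  0.06  ]
```

```bash
python3 jog.py '{"steps": [[0,0,-0.187,0,0,0,0],[0,0,-0.374,0,0,0.01,0],[0,0,-0.561,0,0,0.02,0],[0,0,-0.748,0,0,0.03,0],[0,0,-0.935,0,0,0.03,0],[0,0,-1.11,0,0,0.03,0],[0,0,-1.11,0,0,0.03,0],[0,0,-1.11,0,0,0.03,0]]}'
python3 - <<'E'
from h import *
import cv2
st(); plan([0,-167,27.5],180)
cv2.imwrite("pics/w1.png",cv2.cvtColor(bot.camera("wrist"),cv2.COLOR_RGB2BGR))
i=cv2.cvtColor(bot.camera("top"),cv2.COLOR_RGB2BGR);cv2.imwrite("pics/top1.png",i)
c=bot.calibration("wrist"); print(c["mtx"].round(1).tolist(),c["R"].round(3).tolist(),c["t"].round(4).tolist())
E
```

```text
clock: 2.35
eef_pos: [0.6081, -0.2227, 0.0702]
tool_rot: [-0.025, 1.0, 0.0, -0.0]
ft_force: [0.6, 0.3, -0.0]
grip_width: 0.0001
grasp_force: 0.0
t2.35 jig [-8.0000e-02 -1.6773e+02  7.0240e+01] toolx 179.14 F [ 0.58  0.34 -0.04] T [-0.035 -0.035  0.001] w 0.1 gf 0.0 j6 -0.4
rot [ 0.0003 -0.0007 -0.0151] shift [-0.0001  0.0007  0.0427] world [ 0.6081 -0.2219  0.0275]
[[325.0, 0.0, 251.8], [0.0, 325.0, 192.9], [0.0, 0.0, 1.0]] [[-0.052, 0.999, 0.001], [0.954, 0.049, 0.297], [0.296, 0.016, -0.955]] [0.2545, -0.5598, 0.0487]
```

View pics/w1.png

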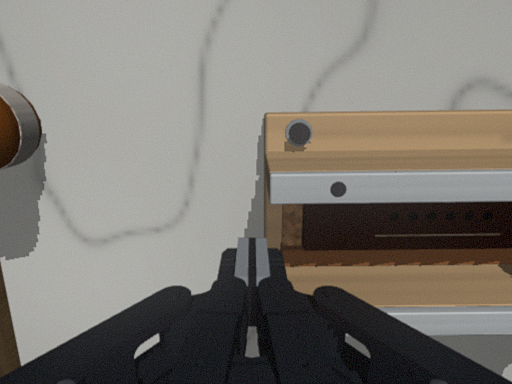

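The wrist view shows the near rail's top end at col 271, rows 171–202, and the far rail's top at rows 307–334. The blank tail edge is at col 302, rows 203–250. The shut fingers are in front of the channel mouth.

Run:
```python
from h import *
c=bot.calibration("wrist")
def inv(w): return Ro.from_euler('z',-JP[3]).as_matrix()@(w-[JP[0],JP[1],0])*1e3
for n,uv,z in [("near out",(271,173),.076),("near in",(271,202),.076),("near in R",(510,200),.076),("near out R",(510,170.5),.076),("far in R",(510,307),.076),("far out R",(510,334),.076),("tail",(302,235),.034),("tail lo",(302,250),.034),("fence/board",(265,113),.018)]: print(n,inv(ray(c,uv,z)).round(1))
```

```text
near out [ -42.2 -159.7   76. ]
near in [ -29.  -159.6   76. ]
near in R [-28.4 -53.7  76. ]
near out R [-41.8 -56.7  76. ]
far in R [ 27.5 -41.4  76. ]
far out R [ 43.7 -37.8  76. ]
tail [   6.6 -138.5   34. ]
tail lo [  16.5 -138.2   34. ]
fence/board [ -63.9 -159.9   18. ]
```

```bash
python3 jog.py '{"steps": [[0,0,-0.015,0,0,0.03,0],[0,0,-0.015,0,0,0.043,0],[0,0,-0.015,0,0,0.043,0],[0,0,-0.015,0,0.008,0.043,0],[0,0,-0.015,0,0.016,0.043,0],[0,0,-0.015,0,0.024,0.043,0],[0,0,-0.015,0,0.030,0.043,0],[0,0,-0.015,0,0.030,0.043,0]]}'
python3 - <<'E'
from h import *
st()
E
```

```text
clock: 3.45
eef_pos: [0.6068, -0.1921, 0.0279]
tool_rot: [-0.035, 0.999, 0.0, 0.0]
ft_force: [-0.4, -0.3, -0.3]
grip_width: 0.0001
grasp_force: 0.0
t3.45 jig [   0.68 -137.14   27.87] toolx 180.18 F [-0.44 -0.25 -0.26] T [-0.009  0.    -0.044] w 0.1 gf 0.0 j6 -0.38
```

```bash
python3 jog.py '{"steps": [[0,0,0,0,0.003,0,0],[0,0,0,0,0.006,0,0],[0,0,0,0,0.008,0,0],[0,0,0,0,0.010,0,0],[0,0,0,0,0.011,0,0],[0,0,0,0,0.012,0,0],[0,0,0,0,0.012,0,0]]}'
python3 - <<'E'
from h import *
st()
E
```

```text
clock: 4.32
eef_pos: [0.606, -0.1808, 0.0278]
tool_rot: [-0.034, 0.999, -0.0, 0.0]
ft_force: [-0.2, -0.3, 1.2]
grip_width: 0.0002
grasp_force: 1.3
t4.33 jig [   0.62 -125.85   27.76] toolx 180.13 F [-0.2  -0.31  1.17] T [-0.231 -0.06   0.012] w 0.2 gf 1.3 j6 -0.36
```

```bash
for i in 1; do python3 jog.py '{"steps": [[0,0,0,0,0.001,0,0],[0,0,0,0,0.002,0,0],[0,0,0,0,0.002,0,0]]}'; python3 -c "from h import *; st()"; done; python3 jog.py '{"steps": [[0,0,0,0,0.001,0,0],[0,0,0,0,0.002,0,0],[0,0,0,0,0.002,0,0]]}' >/dev/null;python3 -c "from h import *; st()"
```

```text
clock: 4.7
eef_pos: [0.6059, -0.1789, 0.0278]
tool_rot: [-0.034, 0.999, -0.0, 0.0]
ft_force: [0.8, -1.9, 2.7]
grip_width: -0.0004
grasp_force: 1.6
t4.70 jig [   0.64 -123.87   27.77] toolx 180.13 F [ 0.84 -1.88  2.71] T [-0.387 -0.064  0.024] w -0.4 gf 1.6 j6 -0.36
t5.08 jig [   0.59 -121.85   27.74] toolx 180.13 F [ 0.94 -2.6   3.55] T [-0.423 -0.055  0.004] w 0.0 gf 1.9 j6 -0.35
```

```bash
python3 jog.py '{"steps": [[0,0,0,0,0.001,0,0],[0,0,0,0,0.002,0,0],[0,0,0,0,0.003,0,0],[0,0,0,0,0.003,0,0]]}' >/dev/null;python3 -c "from h import *; st()"
python3 - <<'E'
from h import *
import cv2
i=cv2.cvtColor(bot.camera("wrist"),cv2.COLOR_RGB2BGR); j=cv2.cvtColor(bot.camera("top"),cv2.COLOR_RGB2BGR)[130:220,203:398]
cv2.imwrite("pics/w2.png",np.vstack([cv2.resize(i[150:384,150:512],(780,504))[:400], cv2.resize(j,(780,360))[160:]]) )
E
```

```text
t5.58 jig [   0.59 -118.8    27.74] toolx 180.13 F [ 0.16 -1.76  4.52] T [-0.496 -0.036 -0.032] w -0.0 gf 2.3 j6 -0.35
```

View pics/w2.png

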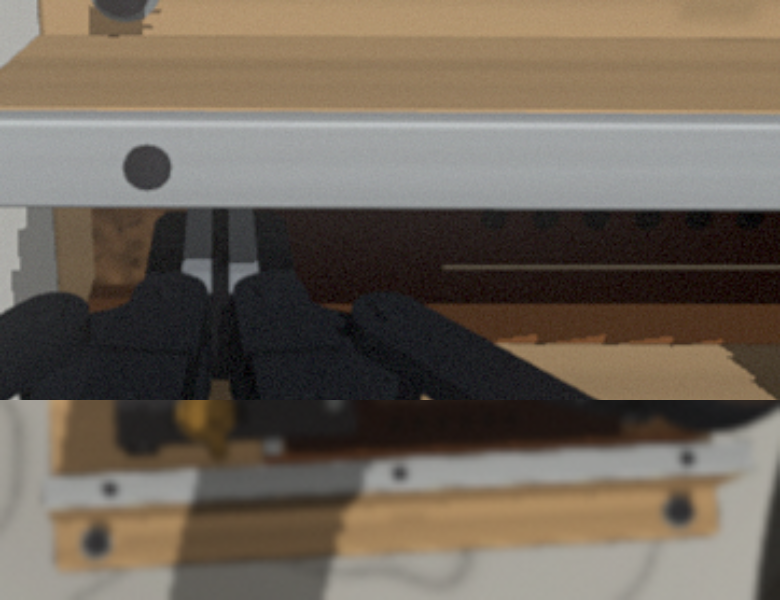

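Run:
```python
from h import *
c=bot.calibration("wrist")
def inv(w): return Ro.from_euler('z',-JP[3]).as_matrix()@(w-[JP[0],JP[1],0])*1e3
print(inv(ray(c,(355.1,274),.034)))
e=dict(c); e["R"]=np.array([[-0.052,0.999,0.001],[0.954,0.049,0.297],[0.296,0.016,-0.955]]); e["t"]=np.array([0.2545,-0.5598,0.0487])
print(inv(ray(e,(375,235),.034)))
st()
```

```text
[  7.1466284  -70.53594979  34.        ]
[  7.4530176  -94.84963211  34.        ]
t5.67 jig [   0.56 -118.78   27.73] toolx 180.13 F [ 0.76 -1.33  3.1 ] T [-0.444 -0.001 -0.006] w 0.3 gf 2.4 j6 -0.35
```

The slot line moved 24.3 mm along the channel, so the tail is at about -114 and has roughly 4 mm to go.

```bash
python3 jog.py '{"steps": [[0,0,0,0,0.001,0,0],[0,0,0,0,0.002,0,0],[0,0,0,0,0.003,0,0],[0,0,0,0,0.003,0,0]]}' >/dev/null;python3 -c "from h import *; st()"; python3 jog.py '{"steps": [[0,0,0,0,0.0005,0,0],[0,0,0,0,0.001,0,0],[0,0,0,0,0.001,0,0]]}' >/dev/null;python3 -c "from h import *; st()"
```

```text
t6.17 jig [   0.57 -116.15   27.75] toolx 180.12 F [-0.4  -4.45  4.35] T [-0.843 -0.091  0.023] w 0.0 gf 3.1 j6 -0.34
t6.55 jig [   0.56 -116.05   27.72] toolx 180.09 F [-0.24 -5.68  4.48] T [-1.316 -0.077  0.015] w -0.1 gf 3.8 j6 -0.34
```

```bash
python3 jog.py '{"steps": [[0,0,0,0,0.0005,0,0],[0,0,0,0,0.001,0,0],[0,0,0,0,0.001,0,0]]}' >/dev/null;python3 -c "from h import *; st()"
```

```text
t6.92 jig [   0.55 -116.     27.77] toolx 180.05 F [ 0.76 -8.01  3.38] T [-1.793 -0.122 -0.022] w -0.1 gf 4.8 j6 -0.34
```

```bash
python3 jog.py '{"steps": [[0,0,0,0,-0.01,0,0],[0,0,0,0,-0.02,0,0],[0,0,0,0,-0.02,-0.05,0],[0,0,0,0,-0.02,-0.1,0.04],[0,0,-0.1,0,0.04,-0.1,0.04],[0,0,-0.227,0,0.1,-0.1,0.04],[0,0,-0.227,0,0.16,-0.1,0.04],[0,0,-0.227,0,0.18,-0.1,0.04],[0,0,-0.227,0,0.18,-0.1,0.04],[0,0,-0.227,0,0.18,-0.1,0.04]]}'
python3 - <<'E'
from h import *
import cv2
st()
c=bot.calibration("wrist"); np.savez("c3.npz",**c); cv2.imwrite("pics/w3.png",cv2.cvtColor(bot.camera("wrist"),cv2.COLOR_RGB2BGR))
E
```

```text
clock: 8.18
eef_pos: [0.5925, 0.0099, 0.127]
tool_rot: [-0.147, 0.989, 0.0, -0.001]
ft_force: [0.5, -0.0, -0.2]
grip_width: 0.04
grasp_force: 0.0
t8.18 jig [ -0.33  65.32 126.97] toolx 193.09 F [ 0.45 -0.   -0.2 ] T [-0.033 -0.046 -0.015] w 40.0 gf 0.0 j6 -0.28
```

View pics/w3.png

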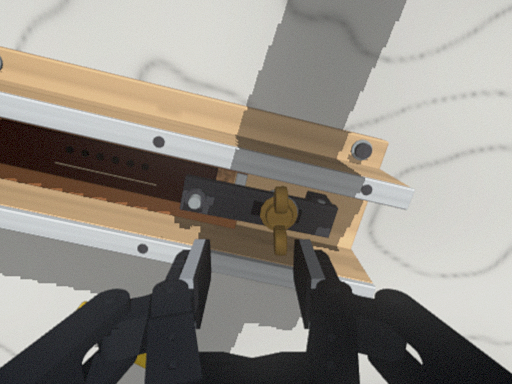

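The nut is centred near (280,213). Its wings run vertically from about (281,188) to (280,253), already nearly lined up with the tool. The blank front is against the aluminium stop at about (238,180).

Run:
```python
from h import *
import cv2
c=dict(np.load("c3.npz"))
def inv(w): return Ro.from_euler('z',-JP[3]).as_matrix()@(w-[JP[0],JP[1],0])*1e3
im=cv2.imread("pics/w3.png").astype(int); b,g,r=im[...,0],im[...,1],im[...,2]
m=((r-b>35)&(r>60)).astype(np.uint8); 
# wing mask rows: print brass span per row
for v in range(184,258,4):
    s=np.where(m[v,262:300])[0]+262; print(v,(s.min(),s.max(),len(s)) if len(s) else None,end=' ')
print()
a=inv(ray(c,(281,187),.076)); d=inv(ray(c,(280.3,253),.076)); print(a,d,(a+d)/2,np.degrees(np.arctan2(d[1]-a[1],d[0]-a[0])))
print("hub",inv(ray(c,(279.5,214),.059)))
for n,uv in [("near in",(205,163)),("rail end in",(409,209)),("rail end out",(413,190)),("far in",(145,236))]: print(n,inv(ray(c,uv,.076)).round(1))
```

```text
184 (np.int64(262), np.int64(293), 32) 188 (np.int64(262), np.int64(299), 38) 192 (np.int64(276), np.int64(299), 24) 196 (np.int64(276), np.int64(299), 15) 200 (np.int64(266), np.int64(291), 25) 204 (np.int64(263), np.int64(294), 31) 208 (np.int64(262), np.int64(296), 34) 212 (np.int64(262), np.int64(296), 35) 216 (np.int64(262), np.int64(296), 35) 220 (np.int64(262), np.int64(295), 34) 224 (np.int64(264), np.int64(292), 29) 228 (np.int64(262), np.int64(287), 26) 232 (np.int64(270), np.int64(299), 29) 236 (np.int64(265), np.int64(299), 25) 240 (np.int64(275), np.int64(293), 13) 244 (np.int64(266), np.int64(286), 13) 248 (np.int64(267), np.int64(286), 14) 252 (np.int64(265), np.int64(289), 15) 256 (np.int64(291), np.int64(291), 1) 
[-23.58431508  77.75977156  76.        ] [20.40800193 88.74392331 76.        ] [-1.58815658 83.25184744 76.        ] 14.019169963843371
hub [-0.11721276 84.32724256 59.        ]
near in [-27.8  29.2  76. ]
rail end in [-27.9 160.2  76. ]
rail end out [-40.2 158.1  76. ]
far in [28.4  0.2 76. ]
```

```bash
python3 -c "
from h import *
st();plan([0,85,64],194)"
```

```text
t8.22 jig [ -0.2   64.86 127.14] toolx 193.03 F [0.87 0.02 0.33] T [-0.014  0.048  0.061] w 39.9 gf 0.0 j6 -0.28
rot [ 0.0003 -0.0009 -0.0169] shift [-0.0048  0.0196  0.0631] world [0.5915 0.0295 0.064 ]
```

```bash
python3 jog.py '{"steps": [[0,0,-0.017,-0.0048,0.0196,0.0,0.04],[0,0,-0.017,-0.0048,0.0196,0.04,0.04],[0,0,-0.017,-0.0048,0.0196,0.063,0.04],[0,0,-0.017,-0.0048,0.0196,0.063,0.04],[0,0,-0.017,-0.0048,0.0196,0.063,0.04],[0,0,-0.017,-0.0048,0.0196,0.063,0.04]]}';python3 -c "
from h import *
st();plan([0,85,64],194)"; python3 jog.py '{"steps": [[0,0,0,0,0,0,0.02],[0,0,0,0,0,0,0.014],[0,0,0,0,0,0,0.012],[0,0,0,0,0,0,0.01]]}'>/dev/null;python3 -c "
from h import *
st()"
```

```text
clock: 8.98
eef_pos: [0.5929, 0.0309, 0.0662]
tool_rot: [-0.155, 0.988, -0.0, 0.001]
ft_force: [0.2, 0.3, 0.5]
grip_width: 0.0397
grasp_force: 0.0
t8.97 jig [ 1.53 86.32 66.19] toolx 194.11 F [0.17 0.33 0.55] T [ 0.014 -0.015 -0.007] w 39.7 gf 0.0 j6 -0.26
rot [-0.0006  0.0029  0.0018] shift [ 0.0018 -0.0009  0.0022] world [0.5915 0.0295 0.064 ]
t9.47 jig [ 0.41 85.99 64.76] toolx 194.1 F [ 0.3  -1.6  -0.19] T [-0.263 -0.018  0.047] w 10.3 gf 0.6 j6 -0.26
```

```bash
python3 jog.py '{"steps": [[0,0,0,0.0003,-0.0012,0.0005,0.01],[0,0,0,0.0003,-0.0012,0.0005,0.01],[0,0,0,0.0003,-0.0012,0.0005,0.01]]}'>/dev/null;python3 -c "
from h import *
st()"; python3 jog.py '{"steps": [[0,0,0,0,0,0,0.0],[0,0,0,0,0,0,0],[0,0,0,0,0,0,0],[0,0,0,0,0,0,0]]}'>/dev/null;python3 -c "
from h import *
st()"
```

```text
t9.85 jig [ 0.2  85.17 63.99] toolx 194.11 F [-0.29  0.39  0.98] T [ 0.032 -0.025 -0.039] w 9.9 gf 0.0 j6 -0.26
t10.35 jig [ 0.22 84.98 64.17] toolx 194.1 F [-0.77 -1.    2.07] T [-0.18   0.108 -0.161] w 5.3 gf 58.7 j6 -0.26
```

```bash
cat >> h.py <<'E'
def ms(n=4):
    T=[];F=[]
    for _ in range(n):
        bot.camera("wrist"); o=bot.get_obs(); T.append(o["ft_torque"]); F.append(o["ft_force"])
    print("AVG T",np.mean(T,0).round(3),"F",np.mean(F,0).round(2)); st()
E
for i in 1 2; do python3 jog.py '{"steps": [[0,0,0.1,0,0,0.0001,0],[0,0,0.2,0,0,0.0002,0],[0,0,0.2,0,0,0.0002,0]]}' >/dev/null; python3 -c "from h import *; ms()"; done
```

```text
AVG T [ 0.065  0.235 -0.104] F [-1.29  0.39  1.59]
t10.93 jig [ 0.17 85.31 63.98] toolx 182.72 F [-1.24  0.45  1.83] T [ 0.099  0.229 -0.096] w 5.8 gf 58.9 j6 -0.06
AVG T [ 0.545  0.37  -0.078] F [-1.1   2.54  3.16]
t11.50 jig [ 0.25 85.61 63.8 ] toolx 171.28 F [-1.65  2.88  3.12] T [ 0.635  0.366 -0.048] w 6.0 gf 59.0 j6 0.14
```

Run:
```python
from h import *
import cv2
i=cv2.cvtColor(bot.camera("wrist"),cv2.COLOR_RGB2BGR); j=cv2.cvtColor(bot.camera("scene"),cv2.COLOR_RGB2BGR)
cv2.imwrite("pics/w4.png",np.hstack([cv2.resize(i[150:384,150:384],(400,400)),cv2.resize(j[150:270,180:300],(400,400))]))
```

```text
(no output)
```

View pics/w4.png

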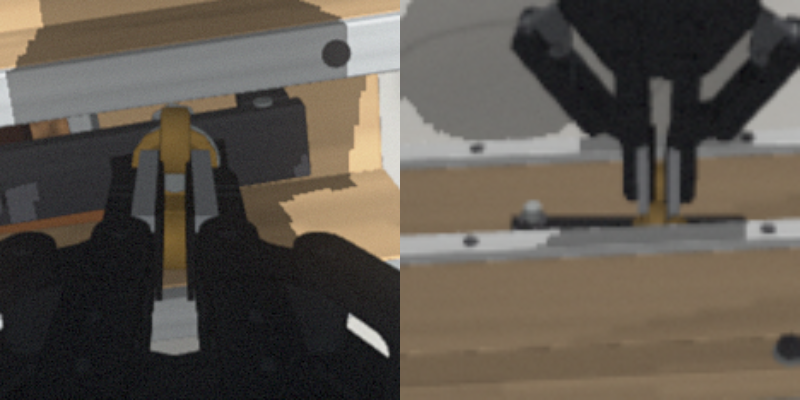

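```bash
sed -i 's/"j6",round/"tau6",np.round(o["tau"][4:],3),"j6",round/' h.py
R='python3 -c "from h import *; st()"'
python3 jog.py '{"steps": [[0,0,0.1,0,0,0.0001,0]]}' >/dev/null; eval $R;  python3 jog.py '{"steps": [[0,0,0.1,0,0,0.0001,0]]}' >/dev/null; eval $R; python3 jog.py '{"steps": [[0,0,0,0,0,0,0]]}' >/dev/null; eval $R; python3 jog.py '{"steps": [[0,0,0,0,0,0,0]]}' >/dev/null; eval $R
```

```text
t11.72 jig [ 0.24 85.76 63.68] toolx 165.4 F [-2.01  3.91  3.53] T [0.801 0.382 0.133] w 5.3 gf 59.0 tau6 [-1.146 -0.613] j6 0.24
t11.85 jig [ 0.28 85.93 63.58] toolx 159.65 F [-1.03  4.41  2.79] T [0.861 0.385 0.196] w 5.5 gf 59.0 tau6 [-1.26  -0.467] j6 0.34
t11.97 jig [ 0.32 85.94 63.58] toolx 159.85 F [-1.34  4.8   2.26] T [ 1.078  0.379 -0.155] w 5.3 gf 59.0 tau6 [-1.519  0.065] j6 0.34
t12.10 jig [ 0.32 85.97 63.6 ] toolx 159.89 F [-1.4   5.14  2.84] T [ 1.103  0.364 -0.109] w 5.9 gf 59.0 tau6 [-1.527 -0.106] j6 0.34
```

While turning, the torque reads about 0.13–0.2 Nm, and at rest it springs back. The drift of the tool shows the nut axis lies about 1.7 mm off, near jig (1.9, 85.4), so I'll regrip centred there.

```bash
python3 jog.py '{"steps": [[0,0,0,0,0,0,0.016],[0,0,0,0,0,0,0.016],[0,0,0,-0.0014,0.001,0,0.016],[0,0,0,-0.0014,0.001,0,0.016],[0,0,0,-0.0014,0.001,0,0.016]]}' >/dev/null; python3 -c "from h import *; st()";python3 jog.py '{"steps": [[0,0,0,0,0,0,0.0],[0,0,0,0,0,0,0],[0,0,0,0,0,0,0],[0,0,0,0,0,0,0]]}'>/dev/null;python3 -c "
from h import *
st()"
```

```text
t12.72 jig [ 1.99 85.4  63.45] toolx 159.73 F [0.57 0.04 0.62] T [-0.003  0.044 -0.   ] w 16.0 gf 0.0 tau6 [-0.004 -0.001] j6 0.34
t13.22 jig [ 1.95 85.42 63.68] toolx 159.73 F [-0.76 -0.28  1.69] T [-0.155  0.126 -0.013] w 5.6 gf 58.8 tau6 [ 0.173 -0.047] j6 0.34
```

```bash
R='python3 -c "from h import *; st()"'
for i in 1 2 3 4; do python3 jog.py '{"steps": [[0,0,0.08,0,0,0.00008,0]]}' >/dev/null; eval $R; done
```

```text
t13.35 jig [ 1.97 85.46 63.61] toolx 155.06 F [-1.08 -1.03  1.56] T [-0.218  0.165  0.229] w 5.5 gf 58.9 tau6 [ 0.208 -0.457] j6 0.42
t13.47 jig [ 1.93 85.49 63.49] toolx 150.45 F [-0.83 -0.05  1.85] T [-0.117  0.138  0.169] w 5.9 gf 58.9 tau6 [ 0.206 -0.341] j6 0.5
t13.60 jig [ 1.97 85.48 63.43] toolx 145.87 F [-0.2  -0.01  2.63] T [-0.151  0.135  0.207] w 5.7 gf 58.8 tau6 [ 0.202 -0.34 ] j6 0.58
t13.72 jig [ 1.93 85.49 63.34] toolx 141.29 F [-0.7   0.06  2.12] T [-0.205  0.168  0.197] w 5.7 gf 58.8 tau6 [ 0.197 -0.34 ] j6 0.66
```

```bash
R='python3 -c "from h import *; st()"'
for i in 1 2 3 4 5; do python3 jog.py '{"steps": [[0,0,0.08,0,0,0.00008,0]]}' >/dev/null; eval $R; done
```

```text
t13.85 jig [ 1.97 85.49 63.26] toolx 136.7 F [-1.71 -0.2   2.69] T [-0.15   0.117  0.116] w 5.9 gf 58.9 tau6 [ 0.193 -0.34 ] j6 0.74
t13.97 jig [ 1.96 85.51 63.2 ] toolx 132.12 F [-0.33 -1.    2.4 ] T [-0.149  0.15   0.154] w 5.6 gf 58.9 tau6 [ 0.189 -0.34 ] j6 0.82
t14.10 jig [ 1.99 85.52 63.12] toolx 127.54 F [-0.19 -0.33  2.26] T [-0.177  0.174  0.185] w 5.4 gf 58.9 tau6 [ 0.184 -0.34 ] j6 0.9
t14.22 jig [ 1.99 85.5  63.07] toolx 122.95 F [-0.73 -0.52  2.22] T [-0.194  0.15   0.2  ] w 5.4 gf 58.9 tau6 [ 0.18 -0.34] j6 0.98
t14.35 jig [ 2.   85.51 62.96] toolx 118.37 F [-0.77 -1.35  1.81] T [-0.12   0.113  0.156] w 5.7 gf 58.9 tau6 [ 0.177 -0.34 ] j6 1.06
```

```bash
R='python3 -c "from h import *; st()"'
for i in 1 2 3 4 5; do python3 jog.py '{"steps": [[0,0,0.08,0,0,0.00008,0]]}' >/dev/null; eval $R; done
```

```text
t14.47 jig [ 2.04 85.54 62.89] toolx 113.79 F [-1.11 -0.33  2.53] T [-0.126  0.174  0.178] w 5.8 gf 58.9 tau6 [ 0.173 -0.34 ] j6 1.14
t14.60 jig [ 2.03 85.54 62.82] toolx 109.2 F [-1.17 -1.4   1.62] T [-0.093  0.124  0.171] w 5.4 gf 58.9 tau6 [ 0.171 -0.34 ] j6 1.22
t14.72 jig [ 2.03 85.53 62.74] toolx 104.62 F [-1.16  0.22  1.64] T [-0.13   0.109  0.16 ] w 5.7 gf 58.9 tau6 [ 0.169 -0.34 ] j6 1.3
t14.85 jig [ 2.02 85.55 62.66] toolx 100.03 F [-0.09 -1.42  1.47] T [-0.152  0.092  0.236] w 5.3 gf 58.9 tau6 [ 0.167 -0.34 ] j6 1.38
t14.97 jig [ 2.06 85.52 62.6 ] toolx 95.45 F [-0.42 -0.69  1.59] T [-0.165  0.124  0.2  ] w 5.6 gf 58.9 tau6 [ 0.166 -0.34 ] j6 1.46
```

```bash
R='python3 -c "from h import *; st()"'
for i in 1 2 3 4 5; do python3 jog.py '{"steps": [[0,0,0.08,0,0,0.00008,0]]}' >/dev/null; eval $R; done
```

```text
t15.10 jig [ 2.07 85.52 62.51] toolx 90.87 F [-0.56 -0.85  1.34] T [-0.174  0.153  0.131] w 5.9 gf 58.9 tau6 [ 0.166 -0.34 ] j6 1.54
t15.22 jig [ 2.07 85.5  62.44] toolx 86.28 F [-0.44 -1.04  1.17] T [-0.08   0.134  0.121] w 6.0 gf 58.9 tau6 [ 0.166 -0.34 ] j6 1.62
t15.35 jig [ 2.08 85.54 62.34] toolx 81.7 F [-0.14 -0.39  2.06] T [-0.112  0.119  0.182] w 5.5 gf 58.9 tau6 [ 0.166 -0.34 ] j6 1.7
t15.47 jig [ 2.09 85.53 62.28] toolx 77.12 F [-0.33 -0.72  2.43] T [-0.1    0.148  0.189] w 5.8 gf 58.9 tau6 [ 0.167 -0.34 ] j6 1.78
t15.60 jig [ 2.1  85.53 62.21] toolx 72.53 F [-0.9  -0.9   1.39] T [-0.14   0.066  0.182] w 5.6 gf 58.9 tau6 [ 0.169 -0.34 ] j6 1.86
```

```bash
R='python3 -c "from h import *; st()"'
for i in 1 2 ; do python3 jog.py '{"steps": [[0,0,0.08,0,0,0.00008,0]]}' >/dev/null; eval $R; done
```

```text
t15.72 jig [ 2.1  85.52 62.12] toolx 67.95 F [-0.39 -0.55  1.45] T [-0.146  0.108  0.187] w 5.8 gf 58.9 tau6 [ 0.172 -0.34 ] j6 1.94
t15.85 jig [ 2.11 85.52 62.06] toolx 63.36 F [-0.41  0.43  1.37] T [-0.102  0.083  0.174] w 5.5 gf 58.9 tau6 [ 0.174 -0.34 ] j6 2.02
```

```bash
R='python3 -c "from h import *; st()"'
for i in 1 2 3 4 5; do python3 jog.py '{"steps": [[0,0,0.08,0,0,0.00008,0]]}' >/dev/null; eval $R; done
```

```text
t15.97 jig [ 2.14 85.51 61.99] toolx 58.78 F [ 0.01 -1.01  1.42] T [-0.103  0.104  0.232] w 5.6 gf 58.9 tau6 [ 0.178 -0.34 ] j6 2.1
t16.10 jig [ 2.14 85.51 61.92] toolx 54.2 F [ 0.07 -0.65  2.39] T [-0.105  0.108  0.185] w 5.6 gf 58.9 tau6 [ 0.182 -0.34 ] j6 2.18
t16.23 jig [ 2.15 85.51 61.82] toolx 49.61 F [-0.17 -1.12  1.94] T [-0.143  0.04   0.201] w 5.8 gf 58.9 tau6 [ 0.186 -0.34 ] j6 2.26
t16.35 jig [ 2.16 85.51 61.76] toolx 45.03 F [ 0.27 -0.38  1.87] T [-0.156  0.108  0.179] w 5.3 gf 58.9 tau6 [ 0.191 -0.34 ] j6 2.34
t16.48 jig [ 2.16 85.5  61.69] toolx 40.44 F [-0.53 -0.5   1.54] T [-0.124  0.097  0.202] w 6.0 gf 58.9 tau6 [ 0.196 -0.34 ] j6 2.42
```

```bash
R='python3 -c "from h import *; st()"'
for i in 1 2 3 4; do python3 jog.py '{"steps": [[0,0,0.08,0,0,0.00008,0]]}' >/dev/null; eval $R; done
```

```text
t16.60 jig [ 2.14 85.49 61.59] toolx 35.86 F [-0.25  0.01  1.97] T [-0.159  0.031  0.177] w 5.7 gf 58.9 tau6 [ 0.202 -0.34 ] j6 2.5
t16.73 jig [ 2.17 85.49 61.52] toolx 31.28 F [-0.89 -0.2   3.12] T [-0.141  0.026  0.203] w 6.0 gf 58.9 tau6 [ 0.208 -0.34 ] j6 2.58
t16.85 jig [ 2.18 85.48 61.44] toolx 26.69 F [-0.21 -0.25  1.82] T [-0.137  0.041  0.203] w 5.7 gf 58.9 tau6 [ 0.214 -0.34 ] j6 2.66
t16.98 jig [ 2.17 85.49 61.38] toolx 22.11 F [-0.36 -0.74  2.24] T [-0.157  0.038  0.195] w 5.8 gf 58.9 tau6 [ 0.221 -0.333] j6 2.74
```

```bash
python3 jog.py '{"steps": [[0,0,0,0,0,0,0.03],[0,0,0,0,0,0,0.03],[0,0,0,0,0,-0.03,0.03],[0,0,-0.18,0,0,-0.03,0.03],[0,0,-0.36,0,0,-0.03,0.03],[0,0,-0.54,0,0,-0.03,0.03],[0,0,-0.72,0,0,-0.03,0.03],[0,0,-0.9,0,0,-0.03,0.03],[0,0,-1.08,0,0,-0.03,0.03],[0,0,-1.26,0,0,-0.03,0.03]]}' | grep -E "clock|force"; python3 jog.py '{"steps": [[0,0,-0.18,0,0,0,0.03],[0,0,-0.36,0,0,0,0.03],[0,0,-0.54,0,0,0,0.03],[0,0,-0.72,0,0,0,0.03],[0,0,-0.9,0,0,0,0.03],[0,0,-1.08,0,0,0,0.03],[0,0,-1.26,0,0,0,0.03],[0,0,-1.44,0,0,0,0.03],[0,0,-1.62,0,0,0,0.03],[0,0,-1.8,0,0,0,0.03]]}'>/dev/null;python3 jog.py '{"steps": [[0,0,-0.0816,0,0,0,0.03],[0,0,-0.0816,0,0,0,0.03],[0,0,-0.0816,0,0,0,0.03]]}'>/dev/null; python3 -c "
from h import *
st();plan([2.15,85.48,63.4],202.1-.2)"
```

```text
clock: 18.23
ft_force: [-0.2, 0.7, -0.2]
grasp_force: 0.0
t19.85 jig [ 1.9  85.6  91.05] toolx 202.18 F [ 0.1  -0.06  0.17] T [-0.041  0.03  -0.049] w 30.3 gf 0.0 tau6 [0.001 0.   ] j6 -0.4
rot [ 0.0001 -0.0001  0.0049] shift [-0.0002 -0.0002  0.0277] world [0.5936 0.0301 0.0634]
```

```bash
python3 jog.py '{"steps": [[0,0,0,-0.0002,-0.0001,0.0277,0.03],[0,0,0,-0.0002,-0.0001,0.0277,0.03],[0,0,0,-0.0002,-0.0001,0.0277,0.03],[0,0,0,-0.0002,-0.0001,0.0277,0.012],[0,0,0,-0.0002,-0.0001,0.0277,0.0],[0,0,0,-0.0002,-0.0001,0.0277,0],[0,0,0,-0.0002,-0.0001,0.0277,0],[0,0,0,-0.0002,-0.0001,0.0277,0]]}'>/dev/null; R='python3 -c "from h import *; st()"'; eval $R
for i in 1 2 3; do python3 jog.py '{"steps": [[0,0,0.08,0,0,0.00008,0]]}' >/dev/null; eval $R; done
```

```text
t20.85 jig [ 2.9  85.71 64.64] toolx 202.23 F [-1.59  0.28  5.85] T [0.167 0.295 0.031] w 5.1 gf 59.0 tau6 [-0.246 -0.023] j6 -0.4
t20.98 jig [ 2.91 85.68 64.55] toolx 197.56 F [-0.53  1.04  6.32] T [0.081 0.18  0.201] w 4.8 gf 59.1 tau6 [-0.151 -0.443] j6 -0.32
t21.10 jig [ 2.94 85.61 64.48] toolx 192.95 F [-1.41  0.33  5.64] T [0.086 0.254 0.208] w 5.4 gf 59.1 tau6 [-0.1   -0.314] j6 -0.24
t21.23 jig [ 2.96 85.56 64.42] toolx 188.37 F [-1.21  0.75  6.75] T [0.03  0.19  0.263] w 5.1 gf 59.1 tau6 [-0.05  -0.298] j6 -0.16
```

```bash
python3 jog.py '{"steps": [[0,0,0,0,0,0,0.016],[0,0,0,0,0,0,0.016],[0,0,0,0,0,0,0.016],[0,0,0,0,0,0,0.016],[0,0,0,0,0,0,0.016]]}'>/dev/null; R='python3 -c "from h import *; st()"'; eval $R; python3 jog.py '{"steps": [[0,0,0,0,0,0,0],[0,0,0,0,0,0,0],[0,0,0,0,0,0,0],[0,0,0,0,0,0,0]]}'>/dev/null; eval $R
for i in 1 2 3; do python3 jog.py '{"steps": [[0,0,0.08,0,0,0.00008,0]]}' >/dev/null; eval $R; done
```

```text
t21.85 jig [ 2.1  85.5  63.05] toolx 188.48 F [-0.17  0.62  0.55] T [-0.006 -0.002 -0.073] w 15.9 gf 0.0 tau6 [-0.001 -0.001] j6 -0.16
t22.35 jig [ 2.15 85.44 63.26] toolx 188.47 F [-0.07 -0.6   1.77] T [-0.191  0.15   0.009] w 5.4 gf 58.7 tau6 [0.233 0.089] j6 -0.16
t22.48 jig [ 2.16 85.43 63.18] toolx 183.79 F [-1.32 -1.27  1.26] T [-0.199  0.124  0.301] w 5.5 gf 58.9 tau6 [ 0.268 -0.397] j6 -0.08
t22.60 jig [ 2.14 85.4  63.12] toolx 179.18 F [-0.77 -0.51  0.68] T [-0.201  0.123  0.253] w 5.4 gf 58.9 tau6 [ 0.276 -0.265] j6 -0.0
t22.73 jig [ 2.18 85.4  63.08] toolx 174.6 F [-0.08 -1.7   1.67] T [-0.185  0.145  0.246] w 5.5 gf 58.9 tau6 [ 0.285 -0.248] j6 0.08
```

```bash
R='python3 -c "from h import *; st()"'; python3 jog.py '{"steps": [[0,0,0.08,0,0,0.00008,0]]}' >/dev/null; eval $R; python3 jog.py '{"steps": [[0,0,0,0,0,0,0],[0,0,0,0,0,0,0]]}' >/dev/null;  python3 -c "from h import *; ms()"
```

```text
t22.85 jig [ 2.13 85.39 62.97] toolx 170.02 F [-1.23 -0.84  2.67] T [-0.209  0.165  0.316] w 5.5 gf 58.9 tau6 [ 0.294 -0.232] j6 0.16
AVG T [-0.256  0.15   0.157] F [-0.72 -1.21  1.71]
t23.30 jig [ 2.16 85.39 62.96] toolx 170.16 F [-1.3  -1.75  1.83] T [-0.226  0.133  0.158] w 5.0 gf 58.9 tau6 [0.416 0.125] j6 0.16
```

The motion torque is 0.108 Nm above the free run (joint 6 torque -0.340 → -0.232), and the force sensor agrees. I'll let go and check.

```bash
python3 jog.py '{"steps": [[0,0,0,0,0,0,0.03],[0,0,0,0,0,0,0.03],[0,0,0,0,0,0,0.03],[0,0,0,0,0,-0.04,0.03],[0,0,0,0,0,-0.09,0.03],[0,0,0,0,-0.03,-0.12,0.03],[0,0,0,0,-0.03,-0.12,0.03],[0,0,0,0,-0.03,-0.12,0.03]]}'
python3 - <<'E'
from h import *
import cv2
st()
i=cv2.cvtColor(bot.camera("wrist"),cv2.COLOR_RGB2BGR)
cv2.imwrite("pics/w5.png",cv2.resize(i[100:300,100:450],(770,440)))
E
```

```text
clock: 24.3
eef_pos: [0.5899, 0.0006, 0.1819]
tool_rot: [0.053, 0.999, 0.0, -0.001]
ft_force: [-1.2, 1.0, -0.7]
grip_width: 0.0298
grasp_force: 0.0
t24.30 jig [ -3.46  56.27 181.93] toolx 170.13 F [-1.18  0.96 -0.66] T [ 0.021 -0.006 -0.007] w 29.8 gf 0.0 tau6 [-0.022 -0.   ] j6 0.11
```

View pics/w5.png

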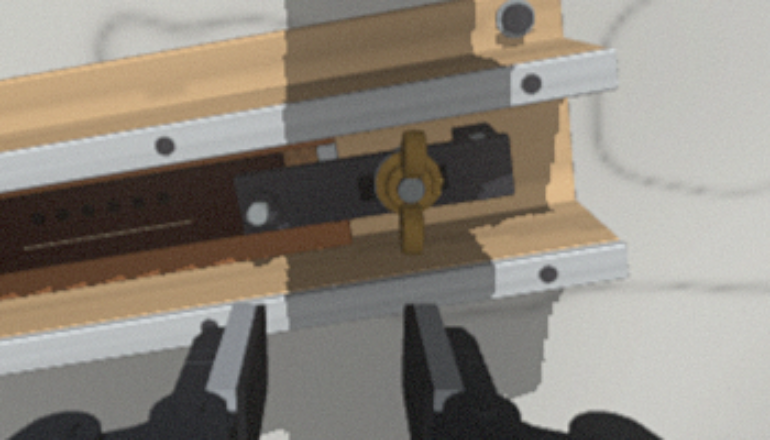

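The nut is released, its wings are nearly straight across, and the strap is down. Brown liner shows between the dark blank edge at crop (285,155) and the stop at (318,152), so I'll measure whether that is a gap.

Run:
```python
from h import *
import cv2
c=bot.calibration("wrist"); JP2=JP
def inv(w): return Ro.from_euler('z',-JP[3]).as_matrix()@(w-[JP[0],JP[1],0])*1e3
for n,(x,y),z in [("dark edge",(285,155),.034),("dark edge lo",(285,165),.034),("alu left",(318,150),.035),("alu left",(318,158),.035),("alu right",(337,150),.035),("slot L",(24,247),.034),("slot R",(191,221),.034),("brown R end far",(350,240),.03),("brown top",(300,147),.03),("strap toe end",(236,180),.055),("nut top",(411,190),.059),("rail in",(165,178),.076),("hole",(165,198),.034),("hole1",(38,219),.034)]:
    print(n,inv(ray(c,(100+x/2.2,100+y/2.2),z)).round(1))
i=cv2.imread("pics/w5.png"); cv2.imwrite("pics/w6.png",cv2.resize(np.clip(i[120:280,180:380].astype(float)*2,0,255).astype(np.uint8),(800,600)[:2] if 0 else (750,600),interpolation=cv2.INTER_CUBIC))
```

```text
dark edge [-14.9  37.2  34. ]
dark edge lo [-10.7  36.4  34. ]
alu left [-14.9  51.1  35. ]
alu left [-11.6  50.5  35. ]
alu right [-13.6  58.9  35. ]
slot L [  5.7 -81.5  34. ]
slot R [ 6.5 -7.8 34. ]
brown R end far [28.1 57.5 30. ]
brown top [-16.4  43.6  30. ]
strap toe end [-13.   18.8  55. ]
nut top [ 1.4 85.  59. ]
rail in [-23.2  -2.2  76. ]
hole [ -5.3 -16.3  34. ]
hole1 [ -5.5 -71.8  34. ]
```

View pics/w6.png

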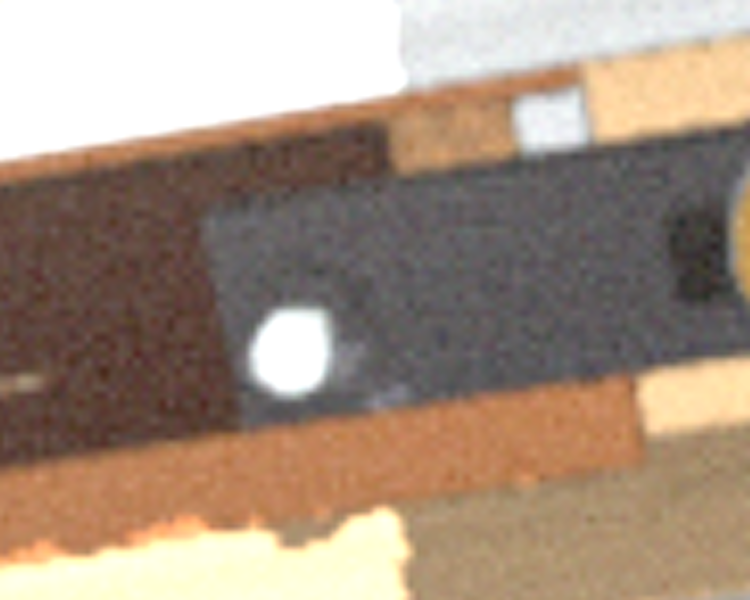

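Run:
```python
from h import *
c=dict(np.load("c3.npz"))
def inv(w): return Ro.from_euler('z',-JP[3]).as_matrix()@(w-[JP[0],JP[1],0])*1e3
for n,uv in [("slotL",(55,163)),("slotR",(157,186)),("front",(217,175)),("stop",(234,178))]: print(n,inv(ray(c,uv,.034)).round(1))
st(); plan([2.1,85.5,110],170.1);plan([2.1,85.5,63.0],170.1)
```

```text
slotL [  7.2 -82.3  34. ]
slotR [ 7.7 -6.7 34. ]
front [-10.8  35.6  34. ]
stop [-11.5  48.4  34. ]
t24.35 jig [ -3.86  56.54 181.24] toolx 170.16 F [-0.44 -0.59 -0.51] T [ 0.053  0.02  -0.033] w 29.8 gf 0.0 tau6 [-0.012  0.002] j6 0.11
rot [ 0.0002 -0.0028  0.001 ] shift [-0.0011  0.0295  0.0712] world [0.5936 0.0302 0.11  ]
rot [ 0.0002 -0.0028  0.001 ] shift [-0.0013  0.0295  0.1182] world [0.5936 0.0302 0.063 ]
```

The blank was dragged back about 13 mm when the fingers withdrew: the fingers had been resting on its top edge (Fz 4.5 N). I'll loosen the clamp, push again with the fingertips higher, and retighten.

```bash
R='python3 -c "from h import *; st()"'; python3 jog.py '{"steps": [[0,0,0,0,0.03,0.05,0.03],[0,0,0,0,0.03,0.1,0.03],[0,0,0,0,0.03,0.12,0.03],[0,0,0,0,0.03,0.12,0.03],[0,0,0,0,0.03,0.12,0.02],[0,0,0,0,0.03,0.12,0.016],[0,0,0,0,0.03,0.12,0.016]]}' >/dev/null; eval $R; python3 jog.py '{"steps": [[0,0,0,0,0,0,0],[0,0,0,0,0,0,0],[0,0,0,0,0,0,0],[0,0,0,0,0,0,0]]}'>/dev/null; eval $R
for i in 1 2 3 4; do python3 jog.py '{"steps": [[0,0,-0.08,0,0,-0.00008,0]]}' >/dev/null; eval $R; done
```

```text
t25.23 jig [ 2.99 85.44 64.1 ] toolx 170.13 F [-0.19  1.03  0.7 ] T [ 0.054 -0.016  0.02 ] w 15.8 gf 0.0 tau6 [0.002 0.   ] j6 0.16
t25.73 jig [ 2.76 85.34 63.95] toolx 170.14 F [-0.55 -1.13  4.98] T [-0.21   0.226  0.153] w 5.0 gf 59.0 tau6 [0.232 0.098] j6 0.16
t25.85 jig [ 2.74 85.33 63.99] toolx 174.81 F [-0.7  -0.53  5.55] T [-0.176  0.184 -0.094] w 5.5 gf 59.0 tau6 [0.149 0.517] j6 0.08
t25.98 jig [ 2.77 85.41 64.09] toolx 179.42 F [-1.31 -0.12  6.54] T [-0.103  0.218 -0.149] w 5.1 gf 59.0 tau6 [0.106 0.387] j6 -0.01
t26.10 jig [ 2.75 85.43 64.18] toolx 184.0 F [-1.08 -0.65  5.89] T [-0.043  0.229 -0.133] w 5.3 gf 59.0 tau6 [0.065 0.371] j6 -0.09
t26.23 jig [ 2.76 85.49 64.25] toolx 188.58 F [-0.41  0.55  6.14] T [-0.033  0.218 -0.2  ] w 5.3 gf 59.0 tau6 [0.025 0.356] j6 -0.17
```

```bash
R='python3 -c "from h import *; st()"'; python3 jog.py '{"steps": [[0,0,-0.08,0,0,-0.00008,0],[0,0,-0.16,0,0,-0.00016,0]]}' >/dev/null; eval $R; python3 jog.py '{"steps": [[0,0,-0.08,0,0,-0.0001,0],[0,0,-0.16,0,0,-0.0002,0],[0,0,-0.24,0,0,-0.0002,0],[0,0,-0.32,0,0,-0.0003,0]]}' >/dev/null; eval $R; python3 jog.py '{"steps": [[0,0,0,0,0,0,0],[0,0,0,0,0,0,0.03],[0,0,0,0,0,0,0.03],[0,0,0,0,0,0,0.03],[0,0,0,0,0,-0.06,0.03],[0,0,0,0,0,-0.06,0.03]]}'>/dev/null; python3 -c "
from h import *
st();plan([0.6,-138,95],180);plan([0.6,-138,31],180)"
```

```text
t26.48 jig [ 2.73 85.58 64.4 ] toolx 197.75 F [-1.84  0.05  5.08] T [ 0.068  0.178 -0.198] w 4.9 gf 59.0 tau6 [-0.051  0.328] j6 -0.32
t26.98 jig [ 2.63 85.79 64.7 ] toolx 216.09 F [-0.9   0.72  5.36] T [ 0.096  0.326 -0.174] w 5.2 gf 59.0 tau6 [-0.185  0.307] j6 -0.64
t27.73 jig [  5.91  85.46 128.64] toolx 215.98 F [-0.61 -0.07  0.74] T [ 0.02  -0.062  0.006] w 30.4 gf 0.0 tau6 [ 0. -0.] j6 -0.64
rot [-0.0033  0.0097  0.6279] shift [ 0.1358 -0.1775  0.0336] world [ 0.6068 -0.193   0.095 ]
rot [-0.0033  0.0097  0.6279] shift [ 0.1364 -0.1771  0.0976] world [ 0.6068 -0.193   0.031 ]
```

```bash
R='python3 -c "from h import *; st()"'; python3 jog.py '{"steps": [[0,0,0.15,0.035,-0.045,0,0.0],[0,0,0.3,0.07,-0.09,0,0],[0,0,0.45,0.104,-0.136,0,0],[0,0,0.628,0.138,-0.181,0,0],[0,0,0.628,0.138,-0.181,0.01,0],[0,0,0.628,0.138,-0.181,0.04,0],[0,0,0.628,0.138,-0.181,0.04,0],[0,0,0.628,0.138,-0.181,0.04,0],[0,0,0.628,0.138,-0.181,0.04,0]]}' >/dev/null; python3 -c "
from h import *
st();plan([0.6,-142,31],180)"
```

```text
t28.85 jig [  -2.18 -141.69   84.97] toolx 180.06 F [-0.23  0.25 -0.08] T [-0.002  0.005 -0.026] w 0.3 gf 0.0 tau6 [-0.001 -0.001] j6 -0.38
rot [-0.0008  0.0021  0.001 ] shift [-0.0027 -0.0003  0.054 ] world [ 0.607 -0.197  0.031]
```

```bash
R='python3 -c "from h import *; st()"'; python3 jog.py '{"steps": [[0,0,0,-0.0027,0,0.03,0],[0,0,0,-0.0027,0,0.05,0],[0,0,0,-0.0027,0,0.054,0],[0,0,0,-0.0027,0,0.054,0],[0,0,0,-0.0027,0,0.054,0],[0,0,0,-0.0027,0,0.054,0]]}' >/dev/null; eval $R;  python3 jog.py '{"steps": [[0,0,0,0,0.005,0,0],[0,0,0,0,0.010,0,0],[0,0,0,0,0.014,0,0],[0,0,0,0,0.017,0,0],[0,0,0,0,0.017,0,0]]}' >/dev/null; eval $R; python3 jog.py '{"steps": [[0,0,0,0,0.002,0,0],[0,0,0,0,0.004,0,0],[0,0,0,0,0.004,0,0]]}' >/dev/null; eval $R
```

```text
t29.60 jig [   0.23 -142.31   30.77] toolx 179.99 F [-0.16 -0.42  0.47] T [ 0.035  0.036 -0.032] w -0.1 gf 0.0 tau6 [ 0.001 -0.   ] j6 -0.38
t30.23 jig [  -0.51 -124.6    29.62] toolx 180.02 F [ 0.3  -0.28 -0.07] T [ 0.016  0.004 -0.02 ] w 0.2 gf 0.0 tau6 [-0.001  0.01 ] j6 -0.36
t30.60 jig [  -0.55 -120.81   29.57] toolx 180.0 F [-0.04 -0.3   0.24] T [0.057 0.004 0.046] w -0.1 gf 0.0 tau6 [-0.005  0.007] j6 -0.35
```

```bash
R='python3 -c "from h import *; st()"'; python3 jog.py '{"steps": [[0,0,0,0,0.002,-0.001,0],[0,0,0,0,0.003,-0.001,0],[0,0,0,0,0.003,-0.001,0]]}' >/dev/null; eval $R; python3 jog.py '{"steps": [[0,0,0,0,0.001,0,0],[0,0,0,0,0.002,0,0],[0,0,0,0,0.002,0,0]]}' >/dev/null; eval $R
python3 - <<'E'
from h import *
import cv2
np.savez("c7.npz",**bot.calibration("wrist"))
i=cv2.cvtColor(bot.camera("wrist"),cv2.COLOR_RGB2BGR)
cv2.imwrite("pics/w7.png",np.clip(cv2.resize(i[150:384,150:512],(780,504))*1.6,0,255))
E
```

```text
t30.98 jig [  -0.46 -117.88   30.67] toolx 180.0 F [-0.49  0.12 -0.51] T [ 0.026 -0.021  0.009] w -0.2 gf 0.0 tau6 [-0.007  0.004] j6 -0.34
t31.35 jig [  -0.49 -116.18   30.68] toolx 179.99 F [ 0.44 -0.66  0.38] T [-0.23  -0.007 -0.029] w 0.3 gf 0.5 tau6 [ 0.3 -0. ] j6 -0.34[ WARN:0@0.465] global loadsave.cpp:1063 imwrite_ Unsupported depth image for selected encoder is fallbacked to CV_8U.
```

View pics/w7.png

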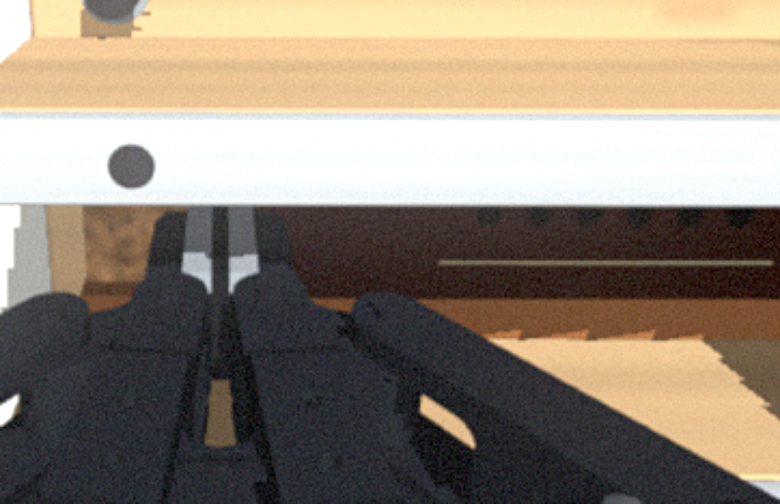

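The slot line's left end is at crop (438,263), so the blank has moved forward with the fingers. I'll measure it and feel for the stop.

```bash
python3 - <<'E'
from h import *
c=dict(np.load("c7.npz"))
def inv(w): return Ro.from_euler('z',-JP[3]).as_matrix()@(w-[JP[0],JP[1],0])*1e3
for x,y in [(438,263),(772,263)]: print(inv(ray(c,(150+x/2.155,150+y/2.154),.034)).round(1))
E
R='python3 -c "from h import *; st()"';for i in 1 2; do python3 jog.py '{"steps": [[0,0,0,0,0.0005,0,0],[0,0,0,0,0.001,0,0],[0,0,0,0,0.001,0,0]]}' >/dev/null; eval $R; done
```

```text
[  6.9 -67.9  34. ]
[ 6.9  7.1 34. ]
t31.77 jig [  -0.44 -116.01   30.76] toolx 179.95 F [ 0.83 -5.29  0.  ] T [-1.137 -0.052 -0.014] w -0.1 gf 2.6 tau6 [1.509 0.002] j6 -0.34
t32.15 jig [  -0.35 -115.97   30.97] toolx 179.92 F [-0.35 -7.46 -0.14] T [-1.548 -0.074  0.01 ] w 0.1 gf 3.6 tau6 [2.093 0.006] j6 -0.34
```

Home, with no vertical force this time. I'll withdraw gently, lift, and check before clamping.

```bash
R='python3 -c "from h import *; st()"'; python3 jog.py '{"steps": [[0,0,0,0,-0.002,0,0],[0,0,0,0,-0.005,0,0],[0,0,0,0,-0.008,0,0],[0,0,0,0,-0.01,-0.02,0],[0,0,0,0,-0.01,-0.07,0],[0,0,0,0,0.05,-0.1,0],[0,0,0,0,0.11,-0.1,0.03],[0,0,-0.1,0,0.16,-0.1,0.03],[0,0,-0.2,0,0.17,-0.1,0.03],[0,0,-0.2,0,0.17,-0.1,0.03]]}' >/dev/null; python3 jog.py '{"steps": [[0,0,0,0,0,0,0.03],[0,0,0,0,0,0,0.03]]}'>/dev/null; eval $R
python3 - <<'E'
from h import *
import cv2
c=bot.calibration("wrist"); np.savez("c8.npz",**c)
i=cv2.cvtColor(bot.camera("wrist"),cv2.COLOR_RGB2BGR); cv2.imwrite("pics/w8.png",i)
def pw(x,y,z): return proj(c,j2w(JP,np.array([x,y,z])/1e3))[0].round(1)
g=lambda u,v:i[int(round(v)),int(round(u))].tolist()
for x in (-14,-15):
  for y in range(26,62,3):
    u,v=pw(x,y,33); print(x,y,(u,v),g(u,v))
E
```

```text
t33.65 jig [ -0.5   54.97 130.52] toolx 191.32 F [ 0.44 -1.13 -0.03] T [-0.002  0.008  0.022] w 30.1 gf 0.0 tau6 [0.015 0.005] j6 -0.26
-14 26 (np.float64(218.6), np.float64(170.9)) [36, 42, 50]
-14 29 (np.float64(222.5), np.float64(171.7)) [29, 34, 48]
-14 32 (np.float64(226.4), np.float64(172.4)) [35, 41, 53]
-14 35 (np.float64(230.3), np.float64(173.2)) [31, 36, 50]
-14 38 (np.float64(234.2), np.float64(173.9)) [36, 42, 53]
-14 41 (np.float64(238.1), np.float64(174.7)) [38, 41, 56]
-14 44 (np.float64(242.0), np.float64(175.4)) [38, 39, 54]
-14 47 (np.float64(245.9), np.float64(176.2)) [29, 32, 49]
-14 50 (np.float64(249.8), np.float64(176.9)) [116, 115, 112]
-14 53 (np.float64(253.6), np.float64(177.7)) [132, 132, 131]
-14 56 (np.float64(257.5), np.float64(178.4)) [133, 134, 128]
-14 59 (np.float64(261.3), np.float64(179.2)) [90, 116, 138]
-15 26 (np.float64(218.8), np.float64(169.6)) [42, 45, 56]
-15 29 (np.float64(222.7), np.float64(170.4)) [32, 35, 46]
-15 32 (np.float64(226.7), np.float64(171.1)) [35, 40, 49]
-15 35 (np.float64(230.6), np.float64(171.9)) [31, 33, 47]
-15 38 (np.float64(234.5), np.float64(172.7)) [27, 33, 44]
-15 41 (np.float64(238.4), np.float64(173.4)) [27, 32, 41]
-15 44 (np.float64(242.2), np.float64(174.2)) [36, 40, 50]
-15 47 (np.float64(246.1), np.float64(174.9)) [31, 39, 46]
-15 50 (np.float64(250.0), np.float64(175.7)) [107, 108, 107]
-15 53 (np.float64(253.9), np.float64(176.4)) [118, 116, 115]
-15 56 (np.float64(257.7), np.float64(177.2)) [119, 119, 117]
-15 59 (np.float64(261.6), np.float64(177.9)) [85, 111, 134]
```

The blank is dark right up to the aluminium stop at y=50, so there is no gap. Now I'll regrip the nut.

```bash
python3 -c "
from h import *
st();plan([2.1,85.5,63],216)"
```

```text
t33.70 jig [ -0.51  54.96 130.5 ] toolx 191.33 F [ 0.38 -0.65 -0.  ] T [0.015 0.018 0.017] w 29.8 gf 0.0 tau6 [0.01  0.004] j6 -0.26
rot [ 1.000e-04 -2.000e-04 -4.306e-01] shift [-0.0086  0.0294  0.0675] world [0.5936 0.0302 0.063 ]
```

```bash
R='python3 -c "from h import *; st()"'; python3 jog.py '{"steps": [[0,0,-0.17,-0.0086,0.0294,0,0.03],[0,0,-0.34,-0.0086,0.0294,0.02,0.03],[0,0,-0.43,-0.0086,0.0294,0.03,0.03],[0,0,-0.43,-0.0086,0.0294,0.055,0.03],[0,0,-0.43,-0.0086,0.0294,0.0675,0.03],[0,0,-0.43,-0.0086,0.0294,0.0675,0.02],[0,0,-0.43,-0.0086,0.0294,0.0675,0.016],[0,0,-0.43,-0.0086,0.0294,0.0675,0.016],[0,0,-0.43,-0.0086,0.0294,0.0675,0.016]]}' >/dev/null; python3 -c "
from h import *
st();plan([2.1,85.5,63],216)"
```

```text
t34.83 jig [ 2.63 86.52 63.9 ] toolx 216.09 F [-0.29 -0.29 -0.39] T [-0.002  0.003 -0.037] w 16.3 gf 0.0 tau6 [-0.001  0.   ] j6 -0.64
rot [-0.0008  0.0011  0.0015] shift [ 0.001  -0.0005  0.0009] world [0.5936 0.0302 0.063 ]
```

```bash
python3 jog.py '{"steps": [[0,0,0,0,0,0,0.016],[0,0,0,0,0,0,0.016],[0,0,0,0,0,0,0.016]]}' >/dev/null; python3 -c "
from h import *
st();plan([2.1,85.5,63],216)"
```

```text
t35.20 jig [ 2.1  86.52 63.13] toolx 216.09 F [-0.33 -0.35  0.31] T [ 0.025 -0.044  0.024] w 15.9 gf 0.0 tau6 [-0.  0.] j6 -0.64
rot [ 0.     -0.      0.0016] shift [ 0.0006 -0.0008  0.0001] world [0.5936 0.0302 0.063 ]
```

```bash
R='python3 -c "from h import *; st()"'; python3 jog.py '{"steps": [[0,0,0,0.0006,-0.0008,0,0.016],[0,0,0,0.0006,-0.0008,0,0.016],[0,0,0,0.0006,-0.0008,0,0.016],[0,0,0,0.0006,-0.0008,0,0],[0,0,0,0.0006,-0.0008,0,0],[0,0,0,0.0006,-0.0008,0,0],[0,0,0,0.0006,-0.0008,0,0]]}' >/dev/null; eval $R
for i in 1 2 3 4; do python3 jog.py '{"steps": [[0,0,0.08,0,0,0.00008,0]]}' >/dev/null; eval $R; done
```

```text
t36.08 jig [ 2.15 85.46 63.28] toolx 216.08 F [-1.35  0.15  1.75] T [-0.018  0.166 -0.092] w 5.3 gf 58.8 tau6 [ 0.1   -0.085] j6 -0.64
t36.20 jig [ 2.14 85.45 63.21] toolx 211.42 F [ 0.16 -0.42  2.23] T [-0.122  0.203  0.244] w 5.4 gf 58.9 tau6 [ 0.155 -0.455] j6 -0.56
t36.33 jig [ 2.15 85.43 63.14] toolx 206.81 F [-0.93  0.14  2.63] T [-0.064  0.137  0.208] w 5.7 gf 58.9 tau6 [ 0.163 -0.341] j6 -0.48
t36.45 jig [ 2.15 85.43 63.06] toolx 202.23 F [-0.21 -0.71  2.67] T [-0.096  0.127  0.157] w 5.6 gf 58.9 tau6 [ 0.17  -0.333] j6 -0.4
t36.58 jig [ 2.16 85.44 62.99] toolx 197.65 F [-0.1  -1.02  1.76] T [-0.16   0.125  0.213] w 5.3 gf 58.9 tau6 [ 0.177 -0.321] j6 -0.32
```

```bash
R='python3 -c "from h import *; st()"'
for i in 1 2 3 4; do python3 jog.py '{"steps": [[0,0,0.08,0,0,0.00008,0]]}' >/dev/null; eval $R; done
```

```text
t36.70 jig [ 2.15 85.43 62.91] toolx 193.06 F [-1.39 -0.89  2.71] T [-0.105  0.143  0.244] w 5.4 gf 58.9 tau6 [ 0.186 -0.308] j6 -0.24
t36.83 jig [ 2.15 85.42 62.83] toolx 188.49 F [-1.36 -0.66  2.27] T [-0.148  0.117  0.193] w 5.6 gf 58.9 tau6 [ 0.194 -0.293] j6 -0.16
t36.95 jig [ 2.17 85.42 62.78] toolx 183.9 F [-0.86 -0.54  1.63] T [-0.148  0.15   0.273] w 5.3 gf 58.9 tau6 [ 0.202 -0.278] j6 -0.08
t37.08 jig [ 2.16 85.42 62.68] toolx 179.32 F [-1.16 -0.95  2.26] T [-0.173  0.131  0.274] w 5.7 gf 58.9 tau6 [ 0.21  -0.263] j6 -0.0
```

```bash
R='python3 -c "from h import *; st()"'
for i in 1 2; do python3 jog.py '{"steps": [[0,0,0.08,0,0,0.00008,0]]}' >/dev/null; eval $R; done; python3 jog.py '{"steps": [[0,0,0,0,0,0,0],[0,0,0,0,0,0,0.03],[0,0,0,0,0,0,0.03],[0,0,0,0,0,0,0.03],[0,0,0,0,0,-0.04,0.03],[0,0,0,0,0,-0.09,0.03],[0,0,0,0,0,-0.09,0.03],[0,0,0,0,0,-0.09,0.03]]}'>/dev/null; eval $R
python3 - <<'E'
from h import *
c=bot.calibration("wrist"); i=bot.camera("wrist")
for y in range(32,60,3):
    u,v=proj(c,j2w(JP,np.array([-14.5,y,33])/1e3))[0]; print(y,i[int(round(v)),int(round(u))].tolist())
st()
E
```

```text
t37.20 jig [ 2.16 85.41 62.61] toolx 174.74 F [-0.17 -0.79  2.68] T [-0.131  0.115  0.273] w 5.4 gf 58.9 tau6 [ 0.219 -0.248] j6 0.08
t37.33 jig [ 2.18 85.39 62.57] toolx 170.16 F [-0.72 -0.18  2.41] T [-0.164  0.16   0.26 ] w 5.5 gf 58.9 tau6 [ 0.227 -0.232] j6 0.16
t38.33 jig [  1.91  85.56 152.13] toolx 170.26 F [-0.43 -0.34 -0.71] T [ 0.015 -0.036 -0.02 ] w 30.2 gf 0.0 tau6 [ 0.001 -0.001] j6 0.15
32 [41, 31, 24]
35 [40, 32, 22]
38 [41, 30, 29]
41 [44, 31, 30]
44 [44, 33, 27]
47 [31, 20, 14]
50 [65, 61, 59]
53 [117, 118, 121]
56 [120, 121, 122]
59 [80, 78, 75]
t38.38 jig [  1.24  85.57 151.16] toolx 170.26 F [ 0.62  0.11 -0.42] T [0.019 0.008 0.006] w 29.9 gf 0.0 tau6 [ 0.    -0.001] j6 0.15
```

Blank home, clamp at 0.108 Nm above the free run, and the gripper clear.

```bash
python3 -c "
from workcell import bot
print(bot.job_done())"
```

```text
the job is handed in; nothing more can be done
None
```

The blank is fully home against the end stop, the wing nut is tightened to about 0.11 Nm above its free run, and the gripper is clear. My first push dragged the blank 13 mm back on withdrawal and I clamped it there once, so I loosened the nut, pushed the blank home again and retightened; the job was handed in at about 38 s.

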